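Close a sample cell and tighten its click-stop clamp

ROBOT

A 7-joint arm with a two-finger parallel gripper is mounted at the origin on a cart in front of the work surface, level with it; the furniture and walls round the work are solid. World frame = base frame: x ahead of the robot, y to its left, z up, the work surface at z = 0. Lengths are in m, angles in rad, forces in N, time in s.
With the tool pointing down it reaches from about 0.35 to 0.9 m from the base axis. Payload 8.1 kg.
Tool frame: the origin (TCP) lies on the centre line of the jaws, within the pads' length; the fingertips stand 19 mm ahead of it and the grasp point (between the pads) is the TCP (arm.tip_reach is the distance from the TCP to the fingertips, in m); z points along the fingers, y is the line along which they close (so a half turn about z gives the same grasp; the last joint's range is limited). The gripper opens to 92 mm and grips with 3 to 60 N. Pads are 19 mm wide; open, the fingers measure 130 mm over their backs; the gripper's body (75 mm by 190 mm) begins 47 mm behind the grasp point.
Start: joints at [1.241, 0.434, 0.025, 1.573, -0.012, 1.134, -0.075], TCP at [0.141, -0.609, 0.206] pointing down, gripper open.
Joint ranges: [-2.62, 2.62], [-0.44, 2.09], [-1.27, 1.32], [0.08, 2.57], [-1.32, 4.46], [0.12, 2], [-2.74, 2.74]. Speed limits (rad/s): [2.22, 2.22, 3.01, 3.01, 3.14, 3.14, 3.14].

INTERFACE

Orientations are given as a rotation vector (axis times angle).
In Python, from cell import arm gives the robot as it stands.
- The arm moves only by the tool arm_command, never from a script. Its argument "targets" is a list that holds one entry, the list of rows, each a list of 6 numbers: the shift along the tool's x, y, z in m, then the turn, a rotation vector about the tool's x, y, z in rad. A call has 1 to 10 rows; each row shifts and turns the commanded pose from where the row before left it, along the tool's axes as they then stand; what a row does not reach is not made up. A row lasts 1/8 s, in which the tool goes at most 62.5 mm and 10.7 degrees, less where a joint would pass 70% of its speed; a pose out of reach is approached as far as the arm can. A call with a gripper value outside its range is refused whole. "jaw" is the finger opening in m, from 0 to 0.0918, set as the call begins (left out, the last holds). The fingers move at their own pace and stop on an object; "newtons" is the grip in N (left out, the last holds). Time passes only in rows, so rows that do not move let the fingers close. It gives the time, the measured TCP pose, the force, the opening and the grip force at its end, in the units of the state.
- arm.observe(): the state, without advancing time (a new reading comes with each control period).
- arm.get_image(name): name is "side" or "top"; returns a dict with "pixels" (384x512x3 uint8, red, green, blue), "z_map" (384x512 float32, m along the optical axis (not along the pixel's ray), 0 where there is no reading), "fx", "fy", "cx", "cy" (pixels), "xyz" and "rotation" of the camera in the world. Camera axes: x right, y down, z forward; pixel columns grow to the right and rows downward; lengths in m; the calibration is good to about 2 mm. A picture is of the moment at which its call begins.
- arm.sign_off(): hands the job in; it is judged then, once.
The state is a dict: "clock": time; "joints": joint angles; "dq": joint speeds; "joint_efforts": joint torques, N m; "position": TCP position; "ee_rot": TCP orientation; "force": force on the tool from outside, world axes, zero at the start; "ft_torque": the same for the moment, N m; "width": opening from 0.0 (shut) to 1.0 (fully open); "gripper_force": force on a finger pad.
Only numpy, scipy, OpenCV 4.12 (cv2) and the standard library are available. Lean on these libraries where they do the work, as an engineer would, in place of code of your own. Each camera call takes 0.05 s, during which the arm holds its last target. There are 200 camera calls.

TASK

Close the sample cell: swing its bridge round, without slamming it, until it comes up against its stop with the clamp grip over the sample vial. Then turn the clamp grip clockwise (seen from above) until its torque ratchet clicks once, and stop there: a second click is overtightened. Handle the closure gently, leave the other things on the table alone, and let go at the end.

Things in the scene. Friction and masses are not known exactly. Their poses are not given: they have to be found in the camera images.
- cell: fixed sample cell: dark steel foot plate 110 x 250 x 10 mm, on it an aluminium block 80 x 80 mm, top 66 mm above the table, with a 31 mm bore holding a sample vial. Origin on the bore's axis at table level, z up; foot longer along y. The bridge's hinge pillar (26 mm diameter) stands at y = -75 mm, the stop post (12 mm diameter, 102 mm high) at x = +19, y = +85 mm.
- bridge (a joint): swing angle of the bridge about the upright pillar, rad: 0 = closed, against its stop, beam along the cell's +y over the bore; grows as it opens counter-clockwise seen from above (free end to the cell's -x side), up to 1.6. It stays where left; hinge friction about 0.2 N m. Turning the grip clockwise presses the closed bridge against its stop. Over 2.5 rad/s is slamming.
- hinge (a point): point on the bridge's hinge axis at the height of the beam's top, 106 mm above the table. The bridge is an aluminium beam 24 mm wide, 12 mm thick (94 to 106 mm above the table). The clamp grip's axis is 75 mm, the handle pin's axis 132 mm from the hinge axis along the beam.
- pin_top (a point): centre of the top of the handle pin of the bridge: an upright round steel pin, 10 mm diameter, standing 30 mm above the beam near its free end (top 136 mm above the table). Its frame turns with the bridge: y runs along the beam away from the hinge.
- grip_bar (a point): centre of the top of the clamp grip's bar, on the turning axis, 153.5 mm above the table. The grip: a grey ribbed disc, 50 mm diameter, its top 132.5 mm above the table, with an upright bar on it 44 mm long, 14 mm thick, 21 mm high, to be pinched across its 14 mm. The frame turns with the grip: x along the bar, y across it, z up. Clockwise from above tightens.
- grip_mark (a point): raised mark on the grip's disc, 20 mm from the axis along the grip's x; over the collar's x axis until the click, clockwise of it afterwards. Notches are 0.524 rad apart. Slipping, the torque leaps to 0.2 to 0.4 N m, falls to zero at the crest (0.26 rad of slip), reverses, and is back at zero in the next notch: one click. Let go, the grip settles in the nearest notch.
- collar: steel collar under the grip's disc, 38 mm diameter; origin on the turning axis, z up, index nose on x. Grip and collar turn together (light thread friction, under 0.1 N m) until the thread comes home, 0.3 to 1.5 rad from the start, differing each time and not visible. Then the collar stands still (it may spring back 0.15 rad after a click) and the grip rides over a ball ratchet (see the mark).
- sample: glass sample vial with a dark screw cap, 27 mm diameter, 66 mm high, standing in the bore of the cell (already loaded); origin at the centre of its underside.
- beaker: bystander: glass beaker 53 mm diameter, 70 mm high; origin at the centre of its underside.
- vial_a: bystander: sample vial with a white cap, 27 mm diameter, 66 mm high, standing; origin at the centre of its underside.
- vial_b: bystander: sample vial with a blue cap, 27 mm diameter, 66 mm high, standing; origin at the centre of its underside.
- petri_dish: bystander: petri dish 60 mm diameter, 14 mm high; origin at the centre of its underside.
- lab_timer: bystander: bench timer 72 x 62 x 19 mm; origin at the centre of its underside.
- tape_1: bystander: roll of tape 58 mm diameter, 19 mm high; origin at the centre of its underside.
Things that resemble listed ones, but are neither listed nor needed, are in the scene too. Leave any turquoise look-alike of the sample alone.

How it is judged:
By the outcome, as a careful person would: the job done as asked, in the order asked, and still so for the second after the job is handed in, with the robot touching nothing.
It also fails if it takes over 64 s, if anything falls off the work surface, if the arm or the gripper's body presses on something with over 40 N, if the wrist force passes 120 N, or if a joint passes its speed limit or range.

## Working session

There is one attempt and no reset: what is moved stays moved. The work goes in short steps, Python scripts to look and compute and a tool call to move; the robot and the scene stay as the last step left them, time stands still between calls to the robot, and variables do not carry over. Pictures are saved under pics/ and viewed, at most 10 in all, crops included, and the job is handed in when it is done.

Besides the shell and the picture viewer there is one more tool, called after "Call:" as name([rows], argument=value, ...), one row to a line, values as JSON. arm_command: Moves the arm, as the interface text tells. Its arguments: {"type":"object","properties":{"targets":{"type":"array","items":{"type":"array","items":{"type":"array","items":{"type":"number"}}}},"jaw":{"type":"number"},"newtons":{"type":"number"}},"required":["targets"]}

```bash
ls; mkdir -p pics; python3 - <<'E'
from cell import arm
import cv2,numpy as np
s=arm.observe();print(s)
for n in("top","side"):
    i=arm.get_image(n);np.savez(f"{n}0.npz",**i)
    cv2.imwrite(f"pics/{n}0.png",i["pixels"][:,:,::-1]);print(n,i["fx"],i["fy"],i["cx"],i["cy"],i["xyz"],i["rotation"])
a=[cv2.imread(f"pics/{n}0.png") for n in("top","side")]
E
```

```text
pics
{'clock': 0.0, 'joints': array([ 1.24143441,  0.43519968,  0.02500581,  1.57407306, -0.0115986 ,
        1.1339936 , -0.07507851]), 'dq': array([-0.0008446 , -0.00044304,  0.00038458,  0.00070362,  0.0003443 ,
        0.00023   , -0.00115491]), 'joint_efforts': array([-6.27362642e-04, -6.67861748e+01,  9.84819755e-01, -3.14452708e+01,
       -6.04838971e-02,  4.30455117e-02,  1.94097893e-04]), 'position': array([ 0.14031929, -0.60850368,  0.20526915]), 'ee_rot': array([-3.11995086e+00, -3.55144590e-01,  5.09993833e-04]), 'force': array([-0.95113385, -0.86112704,  0.13938893]), 'ft_torque': array([ 0.03600771, -0.00868089,  0.00544777]), 'gripper_force': 0.0, 'width': 1.001002114255813}
top 482.9176066959862 482.9176066959862 251.73156135767937 197.48020747727065 [0.32499975 0.15721015 1.34314702] [-2.15482654  2.0977131  -0.21046535]
side 352.5313715860172 352.5313715860172 248.95666912337978 186.79981451102137 [ 0.35337723 -0.62697858  0.49929195] [-2.00270374  0.29956445 -0.19874374]
```

View pics/top0.png

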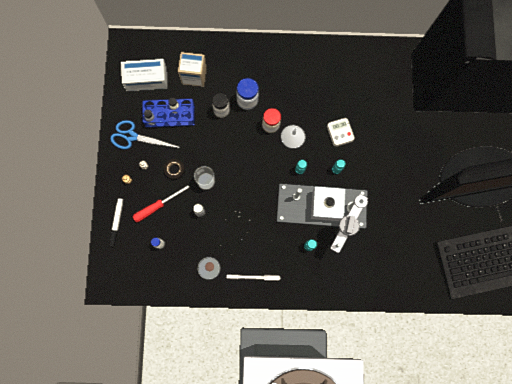

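View pics/side0.png

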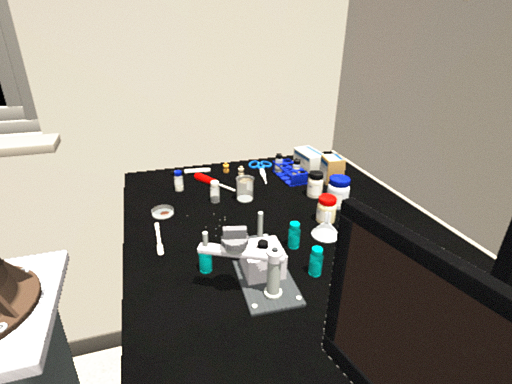

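```bash
cat > h.py <<'E'
import numpy as np,cv2
from scipy.spatial.transform import Rotation as R
def rays(i,uv):
    uv=np.atleast_2d(np.array(uv,float)); d=np.c_[(uv[:,0]-i["cx"])/i["fx"],(uv[:,1]-i["cy"])/i["fy"],np.ones(len(uv))]
    return d@R.from_rotvec(i["rotation"]).as_matrix().T
def onplane(i,uv,z):
    d=rays(i,uv); c=i["xyz"]; return c+d*((z-c[2])/d[:,2])[:,None]
def cloud(i):
    v,u=np.mgrid[:384,:512]; d=rays(i,np.c_[u.ravel(),v.ravel()]); return (i["xyz"]+d*i["z_map"].ravel()[:,None]).reshape(384,512,3)
def proj(i,p):
    q=(np.atleast_2d(p)-i["xyz"])@R.from_rotvec(i["rotation"]).as_matrix(); return np.c_[q[:,0]/q[:,2]*i["fx"]+i["cx"],q[:,1]/q[:,2]*i["fy"]+i["cy"]]
def crop(i,u0,v0,u1,v1,k,fn):
    cv2.imwrite(fn,cv2.resize(i["pixels"][v0:v1,u0:u1,::-1],None,fx=k,fy=k,interpolation=cv2.INTER_CUBIC))
E
python3 - <<'E'
from h import *
np.set_printoptions(precision=3,suppress=True)
t=dict(np.load("top0.npz"));s=dict(np.load("side0.npz"))
C=cloud(t);D=cloud(s)
a=t["pixels"][165:265,265:385,::-1];b=s["pixels"][200:320,190:310,::-1]
cv2.imwrite("pics/c1.png",np.hstack([cv2.resize(a,(480,400),interpolation=2),cv2.resize(b,(320,400),interpolation=2)]))
# world heights in cell region
for lo,hi in((.098,.11),(.125,.138),(.145,.16),(.06,.07)):
    for nm,P,im in(("top",C,t),("side",D,s)):
        m=(P[...,2]>lo)&(P[...,2]<hi)&(P[...,0]>.2)&(P[...,0]<.55)&(P[...,1]<0.05)&(P[...,1]>-.35)
        n,l,st,ce=cv2.connectedComponentsWithStats(m.astype(np.uint8))
        for k in range(1,n):
            if st[k,4]>3: q=P[l==k];print(nm,lo,st[k,4],ce[k],q.mean(0),q.min(0),q.max(0))
for nm,P in(("top",C),("side",D)):
    m=(P[...,2]>.12)&(P[...,0]<.9); 
    n,l,st,ce=cv2.connectedComponentsWithStats(m.astype(np.uint8))
    for k in range(1,n):
        if st[k,4]>60: q=P[l==k];print("tall",nm,st[k,4],ce[k],q.min(0),q.max(0))
print(proj(t,[.141,-.609,.2]))
E
```

```text
top 0.098 108 [354.87  210.602] [ 0.534 -0.12   0.106] [ 0.515 -0.14   0.1  ] [ 0.549 -0.102  0.11 ]
top 0.098 161 [338.037 241.801] [ 0.452 -0.075  0.105] [ 0.425 -0.096  0.099] [ 0.48  -0.055  0.11 ]
side 0.098 635 [234.276 251.847] [ 0.49  -0.105  0.106] [ 0.425 -0.148  0.098] [ 0.55  -0.059  0.11 ]
top 0.125 199 [347.794 225.407] [ 0.491 -0.095  0.132] [ 0.467 -0.125  0.126] [ 0.518 -0.073  0.138]
top 0.125 11 [338.273 244.818] [ 0.441 -0.07   0.136] [ 0.438 -0.075  0.133] [ 0.446 -0.067  0.138]
side 0.125 35 [204.    235.086] [ 0.44  -0.075  0.133] [ 0.436 -0.077  0.125] [ 0.445 -0.069  0.138]
side 0.125 280 [233.939 242.257] [ 0.488 -0.113  0.133] [ 0.466 -0.125  0.125] [ 0.517 -0.089  0.138]
top 0.145 107 [350.159 224.196] [ 0.491 -0.097  0.153] [ 0.47  -0.107  0.146] [ 0.513 -0.087  0.159]
side 0.145 212 [233.816 229.642] [ 0.491 -0.103  0.152] [ 0.469 -0.111  0.145] [ 0.513 -0.087  0.157]
top 0.06 292 [328.729 211.757] [ 0.536 -0.058  0.066] [ 0.52  -0.098  0.06 ] [ 0.55  -0.016  0.07 ]
top 0.06 57 [311.421 243.895] [ 0.448 -0.012  0.065] [ 0.438 -0.022  0.06 ] [ 0.459 -0.00
[... 156 characters left out ...]
 0.065] [ 0.52 -0.1   0.06] [ 0.549 -0.081  0.07 ]
side 0.06 20 [268.65 274.8 ] [ 0.547 -0.139  0.065] [ 0.545 -0.145  0.06 ] [ 0.55  -0.135  0.07 ]
tall top 27702 [ 36.369 187.509] [0.098 0.157 0.12 ] [0.9   0.604 1.343]
tall top 4284 [474.292  69.883] [ 0.325 -0.539  0.12 ] [0.9   0.157 1.343]
tall top 1735 [474.765 178.286] [ 0.325 -0.522  0.12 ] [0.643 0.157 1.343]
tall top 329 [348.422 225.198] [ 0.325 -0.125  0.122] [0.518 0.157 1.343]
tall side 40857 [140.616  69.321] [-0.074 -0.627  0.12 ] [0.9   0.643 0.552]
tall side 25215 [419.405 302.582] [ 0.353 -0.627  0.12 ] [ 0.853 -0.306  0.499]
tall side 612 [233.961 237.381] [ 0.353 -0.627  0.12 ] [ 0.517 -0.087  0.499]
[[582.288 381.165]]
```

View pics/c1.png

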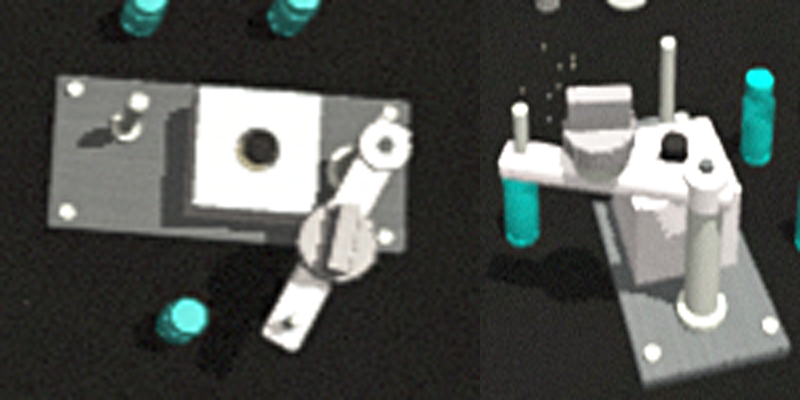

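```bash
python3 - <<'E'
from h import *
np.set_printoptions(precision=4,suppress=True)
t=dict(np.load("top0.npz"));s=dict(np.load("side0.npz"))
P=lambda c:(c[0]/4+265-.375,c[1]/4+165-.375)
hin=onplane(t,P((385,145)),.106)[0];post=onplane(t,P((138,100)),.102)[0];bore=onplane(t,P((258,147)),.066)[0];pin=onplane(t,P((290,320)),.136)[0]
print("hinge",hin,"post",post,"bore",bore,"pin",pin)
print("hinge-bore",np.linalg.norm((hin-bore)[:2]),"pin-hinge",np.linalg.norm((pin-hin)[:2]),"post-hinge",np.linalg.norm((post-hin)[:2]),np.hypot(160,19))
# block top edge & foot: bright mask in block
c=[onplane(t,P(q),.010)[0][:2] for q in((57,75),(48,228),(410,100),(405,250))];print("foot",c)
a=np.array(c);print("foot yaw",[np.arctan2(*(-1*(a[i]-a[j]))[[0,1]]*[1,1]) for i,j in((2,0),(3,1))])
v=(post-hin)[:2];yaw=np.arctan2(v[1],v[0])-np.arctan2(160,19);w=(bore-hin)[:2]
print("yaw post",yaw,"yaw bore",np.arctan2(w[1],w[0])-np.pi/2)
b=(pin-hin)[:2];print("beam dir",np.arctan2(b[1],b[0]))
C=cloud(t);D=cloud(s)
for X in(C,D):
    m=(abs(X[...,2]-.1535)<.006)&(abs(X[...,0]-.49)<.04)&(abs(X[...,1]+.1)<.04)
    q=X[m][:,:2].astype(np.float32);print("bar",q.mean(0),cv2.minAreaRect(q))
    m=(abs(X[...,2]-.106)<.007)&(abs(X[...,0]-.49)<.08)&(abs(X[...,1]+.1)<.06)
    q=X[m][:,:2].astype(np.float32);print("beam",cv2.minAreaRect(q))
    m=(X[...,2]>.02)&(X[...,2]<.13)&(abs(X[...,0]-.56)<.05)&(X[...,1]<-.1);
    m=(X[...,2]>.125)&(X[...,2]<.14)&(X[...,0]<.455)&(X[...,0]>.4)&(abs(X[...,1]+.07)<.03); print("pin",X[m].mean(0))
M=C[...,2]; m=(M>.04)&(C[...,0]>.2)&(C[...,0]<.75)&(C[...,1]<-.18)&(C[...,1]>-.7)
print("right side tall bbox",C[m].min(0),C[m].max(0)); 
for ylo in np.arange(-.7,-.2,.05):
    for nm,X in(("t",C),("s",D)):
        k=(X[...,1]>ylo)&(X[...,1]<ylo+.05)&(X[...,2]>.05)&(X[...,0]>.1)&(X[...,0]<.8)&(X[...,2]<.9)
        if k.sum()>5: print(nm,round(ylo,2),k.sum(),np.percentile(X[k],[1,99],axis=0).ravel())
E
```

```text
hinge [ 0.5601 -0.1358  0.106 ] post [0.5864 0.0253 0.102 ] bore [ 0.564  -0.0596  0.066 ] pin [ 0.4413 -0.0673  0.136 ]
hinge-bore 0.07635132052078979 pin-hinge 0.1371616093233706 post-hinge 0.16331424897601218 161.1241757155021
foot [array([0.6222, 0.073 ]), array([0.513 , 0.0776]), array([ 0.6112, -0.1768]), array([ 0.5044, -0.1713])]
foot yaw [np.float64(0.04410155247721466), np.float64(0.034699564569008017)]
yaw post -0.04358965492229716 yaw bore -0.05035618851761936
beam dir 2.618259244489833
bar [ 0.4914 -0.0972] ((0.4918718636035919, -0.09766072779893875), (0.014127264730632305, 0.04408091679215431), 78.18732452392578)
beam ((0.5017911195755005, -0.10097744315862656), (0.031096622347831726, 0.16217605769634247), 60.610164642333984)
pin [ 0.4411 -0.0703  0.1361]
bar [ 0.4906 -0.102 ] ((0.49156540632247925, -0.10003108531236649), (0.017075303941965103, 0.04356268420815468), 76.20491790771484)
beam ((0.4996883273124695, -0.10797741264104843), (0.030809860676527023, 0.16326266527175903), 62.48740005493164)
pin [ 0.4405 -0.0746  0.1331]
right side tall bbox [ 0.5664 -0.5541  0.0548] [ 0.6429 -0.3021  0.3108]
s -0.65 864 [ 0.3534 -0.627   0.4993  0.3534 -0.627   0.4993]
t -0.55 83 [ 0.6075 -0.5472  0.0615  0.6213 -0.5002  0.1518]
s -0.55 422 [ 0.6107 -0.5098  0.2224  0.6146 -0.5001  0.2664]
t -0.5 174 [ 0.5977 -0.4975  0.0609  0.6417 -0.4503  0.2537]
s -0.5 7389 [ 0.5972 -0.499   0.1717  0.6141 -0.4504  0.3082]
t -0.45 470 [ 0.587  -0.4494  0.066   0.6386 -0.4008  0.3089]
s -0.45 7378 [ 0.5869 -0.4495  0.1128  0.6063 -0.4005  0.3082]
t -0.4 600 [ 0.5763 -0.3995  0.0667  0.6275 -0.3503  0.309 ]
s -0.4 6525 [ 0.5757 -0.3996  0.0679  0.5947 -0.3506  0.3082]
t -0.35 831 [ 0.5667 -0.3495  0.0648  0.6155 -0.3032  0.3088]
s -0.35 4580 [ 0.5663 -0.3496  0.0644  0.5838 -0.3089  0.308 ]
```

Call:
arm_command([
  [[0,-0.0593,0,0,0,0],[0,-0.0593,0,0,0,0],[0,-0.0594,0,0,0,0],[0.0528,-0.0031,0,0,0,-0.1184],[0.0528,-0.0031,0,0,0,-0.1184],[0.0528,-0.0031,0,0,0,-0.1184],[0.0528,-0.0031,0,0,0,-0.1184],[0.0528,-0.0031,0,0,0,-0.1184],[0.0528,-0.0031,0,0,0,-0.1184],[0.0528,-0.0031,0,0,0,-0.1184]],
], jaw=0.03, newtons=10)

```text
clock: 1.35
position: [0.3901, -0.219, 0.2059]
ee_rot: [-2.711, -1.587, -0.0]
force: [0.2, -0.7, -0.2]
width: 0.325
gripper_force: 0.0
```

Call:
arm_command([
  [[0.0528,-0.0031,0,0,0,-0.1184],[0.0528,-0.0031,0,0,0,-0.1184],[0.0528,-0.0031,0,0,0,-0.1184],[0,0,0,0,0,-0.1754],[0,0,0,0,0,-0.1754],[0,0,0,0,0,-0.1754],[0,0,0,0,0,-0.1754],[0,0,0,0,0,-0.1754],[0,0,0,0,0,-0.1754],[0,0,0,0,0,-0.1754]],
])

```text
clock: 2.6
position: [0.4412, -0.0715, 0.2058]
ee_rot: [-0.773, -3.044, 0.0]
force: [-0.2, 0.1, -0.0]
width: 0.329
gripper_force: 0.0
```

```bash
cat >> h.py <<'E'
def tool(s):
    return s["position"],R.from_rotvec(s["ee_rot"]).as_matrix()
def report(arm,target=None):
    np.set_printoptions(precision=4,suppress=True)
    s=arm.observe();p,M=tool(s);print("t",s["clock"],"p",p,"yhead",np.arctan2(M[1,1],M[0,1]),"tilt",M[:,2],"F",s["force"],"T",s["ft_torque"],"w",s["width"]*.0918,"g",s["gripper_force"],"q",s["joints"])
    if target is not None: print("tool shift",M.T@(np.array(target)-p))
    return s
E
python3 - <<'E'
from cell import arm
from h import *
report(arm,[.441,-.071,.131])
E
```

```text
t 2.6 p [ 0.4412 -0.0715  0.2058] yhead 1.0734187076358528 tilt [-0.0006  0.0001 -1.    ] F [-0.1758  0.1404 -0.0409] T [ 0.0707 -0.1792 -0.0346] w 0.030186053609926516 g 0.0 q [ 0.6837  0.2288 -0.7502  1.9378  0.1799  1.0427  0.9286]
tool shift [0.0003 0.0004 0.0748]
```

Call:
arm_command([
  [[0,0,0.02,0,0,0],[0,0,0.02,0,0,0],[0,0,0,0,0,0]],
])

```text
clock: 2.98
position: [0.4402, -0.0715, 0.1649]
ee_rot: [-0.781, -3.04, 0.0]
force: [-0.5, 0.2, 0.4]
width: 0.327
gripper_force: 0.0
```

```bash
python3 - <<'E'
from cell import arm
from h import *
s=arm.get_image("side");t=arm.get_image("top")
a=s["pixels"][170:300,150:300,::-1];b=t["pixels"][170:280,290:400,::-1]
cv2.imwrite("pics/c2.png",np.hstack([cv2.resize(a,(450,390),interpolation=2),cv2.resize(b,(350,390),interpolation=2)]))
report(arm)
E
```

```text
t 3.075 p [ 0.4415 -0.0714  0.1664] yhead 1.0678757997224648 tilt [-0.0002  0.0002 -1.    ] F [ 0.1447  0.0328 -0.1598] T [ 0.0585 -0.1988  0.005 ] w 0.030104391040474972 g 0.0 q [ 0.6564  0.2771 -0.7362  1.9938  0.2271  0.9526  0.8742]
```

View pics/c2.png

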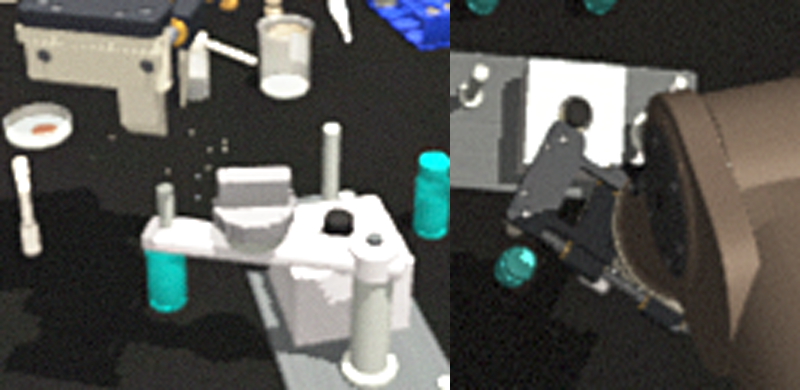

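```bash
python3 - <<'E'
from cell import arm
from h import *
s=dict(np.load("side0.npz"))
np.set_printoptions(precision=4,suppress=True)
f=lambda p:(proj(s,p)-[150,170])*3
print(f([[.441,-.071,.136],[.4415,-.0714,.1475],[.4415+.012,-.0714+.022,.1475],[.4415-.012,-.0714-.022,.1475]]))
i=arm.get_image("side");D=cloud(i)
for c in((140,125),(145,100),(125,110),(165,188),(185,98),(165,125)):
    u,v=c[0]//3+150,c[1]//3+170; print(c,D[v,u])
print(arm.tip_reach)
E
```

```text
[[161.6931 187.2556]
 [161.7228 171.7537]
 [173.8512 151.1589]
 [148.7437 193.7933]]
(140, 125) [ 0.4258 -0.0938  0.1968]
(145, 100) [ 0.4288 -0.1033  0.217 ]
(125, 110) [ 0.4177 -0.0953  0.2088]
(165, 188) [ 0.4428 -0.0727  0.1376]
(185, 98) [ 0.4588 -0.0612  0.1927]
(165, 125) [ 0.4417 -0.0921  0.1933]
0.019
```

```bash
python3 - <<'E'
from cell import arm
from h import *
np.set_printoptions(precision=4,suppress=True)
i=arm.get_image("side");D=cloud(i)
m=(abs(D[...,0]-.44)<.05)&(abs(D[...,1]+.072)<.05)&(D[...,2]>.14)
v,u=np.nonzero(m&(D[...,0]<.465));print(D[m&(D[...,0]<.465)][:,2].min(),arm.observe()["position"])
crop(i,150,150,300,280,4,"pics/c3.png")
E
```

```text
0.18877607134662394 [ 0.442  -0.0714  0.1668]
```

View pics/c3.png

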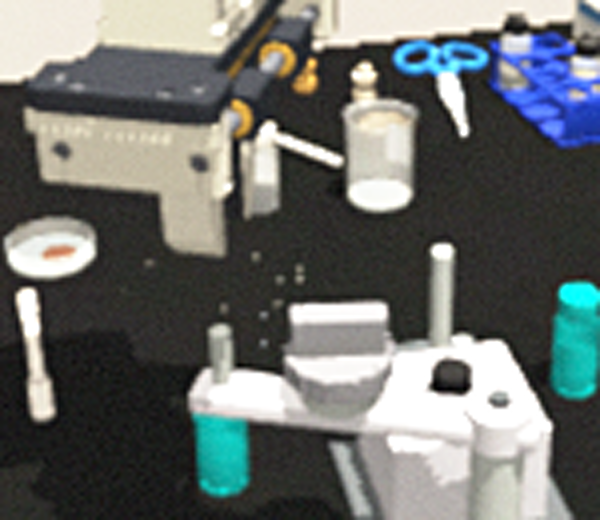

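```bash
python3 - <<'E'
from cell import arm
from h import *
np.set_printoptions(precision=3,suppress=True,linewidth=200)
i=arm.get_image("side");D=cloud(i)
for c in((60,175),(130,180),(200,180),(200,200),(200,220),(200,240),(200,250),(200,258),(200,266),(215,275)):
    u,v=c[0]//4+150,c[1]//4+150;print(c,D[v,u],i["pixels"][v,u])
a=R.from_rotvec(arm.observe()["ee_rot"]).as_matrix();p=arm.observe()["position"]
for y in(-.025,.025,-.034,.034): print(y,(proj(i,p+a@[0,y,.019])-150)*4, (proj(i,p+a@[0,y,-.047])-150)*4)
E
```

```text
(60, 175) [ 0.375 -0.134  0.258] [190 182 161]
(130, 180) [ 0.399 -0.148  0.258] [196 188 164]
(200, 180) [ 0.424 -0.162  0.261] [192 185 165]
(200, 200) [ 0.432 -0.106  0.224] [196 185 166]
(200, 220) [ 0.432 -0.103  0.212] [196 187 163]
(200, 240) [ 0.431 -0.104  0.203] [188 181 160]
(200, 250) [ 0.433 -0.093  0.193] [178 167 145]
(200, 258) [0.48  0.227 0.003] [50 49 46]
(200, 266) [0.478 0.218 0.002] [44 45 45]
(215, 275) [0.484 0.204 0.003] [50 47 40]
-0.025 [[199.351 337.694]] [[190.993 207.704]]
0.025 [[233.052 281.042]] [[226.754 157.416]]
-0.034 [[192.778 348.744]] [[183.992 217.548]]
0.034 [[238.656 271.621]] [[232.679 149.084]]
```

Call:
arm_command([
  [[0,0,0.01,0,0,0],[0,0,0,0,0,0],[0,0,0,0,0,0]],
])

```text
clock: 3.6
position: [0.4415, -0.0714, 0.156]
ee_rot: [-0.782, -3.043, -0.0]
force: [0.3, 0.6, -0.3]
width: 0.328
gripper_force: 0.0
```

```bash
python3 - <<'E'
from cell import arm
from h import *
np.set_printoptions(precision=3,suppress=True,linewidth=200)
for n in("side","top"):
    i=arm.get_image(n);D=cloud(i)
    if n=="side":
        for c in((60,175),(130,180)):
            u,v=c[0]//4+150,c[1]//4+150;print(c,D[v,u])
        m=(abs(D[...,0]-.43)<.02)&(abs(D[...,1]+.1)<.03)&(D[...,2]>.14)&(D[...,2]<.4)
        print(np.sort(D[m][:,2])[:6]); v,u=np.nonzero(m);print(v.max())
report(arm)
E
```

```text
(60, 175) [ 0.375 -0.134  0.258]
(130, 180) [ 0.399 -0.147  0.258]
[0.179 0.179 0.179 0.18  0.18  0.18 ]
218
t 3.7 p [ 0.4416 -0.0715  0.1561] yhead 1.0677160084369792 tilt [ 0.0001 -0.     -1.    ] F [ 0.4014 -0.6503 -0.1219] T [ 0.056  -0.1751  0.0475] w 0.029806796630865665 g 0.0 q [ 0.6487  0.2903 -0.7313  2.0077  0.241   0.929   0.8602]
```

```bash
python3 - <<'E'
from cell import arm
from h import *
np.set_printoptions(precision=3,suppress=True,linewidth=200)
i=arm.get_image("side");s=arm.observe();p,M=tool(s)
D=cloud(i).reshape(-1,3);L=(D-p)@M
k=(abs(L[:,0])<.06)&(abs(L[:,1])<.12)&(L[:,2]<-.0)&(L[:,2]>-.2);L=L[k]
for a in np.arange(-.2,0,.01):
    q=L[(L[:,2]>=a)&(L[:,2]<a+.01)]
    if len(q)>3: print(round(a,2),len(q),np.percentile(q[:,:2],[2,50,98],axis=0).ravel())
E
```

```text
-0.2 373 [-0.036 -0.039 -0.01  -0.03   0.033  0.008]
-0.19 518 [-0.036 -0.052 -0.008 -0.048  0.035  0.001]
-0.18 232 [-0.036 -0.052 -0.001 -0.05   0.028 -0.   ]
-0.17 227 [-0.022 -0.052 -0.007 -0.05   0.022  0.004]
-0.16 234 [-0.022 -0.052 -0.009 -0.05   0.021  0.013]
-0.15 260 [-0.023 -0.052 -0.012 -0.05   0.021  0.013]
-0.14 934 [-0.034 -0.095 -0.008 -0.06   0.032  0.087]
-0.13 457 [-0.036 -0.097 -0.023 -0.094  0.032  0.077]
-0.12 427 [-0.036 -0.095 -0.022 -0.092  0.034  0.08 ]
-0.11 480 [-0.036 -0.088 -0.023 -0.085  0.033  0.08 ]
-0.1 388 [-0.036 -0.089 -0.015 -0.087  0.035  0.08 ]
-0.09 39 [-0.033 -0.088 -0.002 -0.087  0.033  0.079]
-0.06 83 [-0.01  -0.035 -0.005 -0.032  0.011  0.026]
-0.05 102 [-0.01  -0.034 -0.006 -0.032  0.011  0.03 ]
-0.04 83 [-0.011 -0.033 -0.006 -0.025  0.01   0.027]
-0.03 48 [-0.01  -0.026 -0.005  0.014  0.01   0.024]
-0.01 8 [-0.059 -0.007 -0.054 -0.002 -0.043  0.002]
```

Call:
arm_command([
  [[0,0,0.012,0,0,0],[0,0,0.012,0,0,0],[0,0,0.012,0,0,0],[0,0,0,0,0,0],[0,0,0,0,0,0]],
])

```text
clock: 4.38
position: [0.4416, -0.0713, 0.12]
ee_rot: [-0.781, -3.043, -0.0]
force: [0.4, 1.3, 0.4]
width: 0.324
gripper_force: 0.0
```

```bash
cat >> h.py <<'E'
def seetip(arm,i=None):
    i=i or arm.get_image("side");s=arm.observe();p,M=tool(s)
    D=cloud(i).reshape(-1,3);L=(D-p)@M
    k=(abs(L[:,0])<.06)&(abs(L[:,1])<.12)&(L[:,2]<.05)&(L[:,2]>-.2);L=L[k]
    for a in np.arange(-.1,.05,.01):
        q=L[(L[:,2]>=a)&(L[:,2]<a+.01)]
        if len(q)>3: print(round(a,2),len(q),np.percentile(q[:,:2],[2,50,98],axis=0).ravel())
E
python3 - <<'E'
from cell import arm
from h import *
report(arm)
i=arm.get_image("side");seetip(arm,i)
crop(i,150,150,300,280,4,"pics/c4.png")
E
```

```text
t 4.375 p [ 0.4416 -0.0713  0.12  ] yhead 1.0679988204734083 tilt [-0.0001  0.0002 -1.    ] F [0.4388 1.2923 0.4137] T [ 0.1121 -0.1817 -0.0306] w 0.029709384135835744 g 0.0 q [ 0.6173  0.3403 -0.7089  2.0531  0.2937  0.8478  0.8079]
-0.1 367 [-0.0359 -0.0885 -0.0144 -0.0866  0.0347  0.08  ]
-0.09 39 [-0.0347 -0.0878 -0.0049 -0.0866  0.0349  0.0787]
-0.06 29 [-0.0106 -0.0342 -0.0051 -0.0322  0.0104  0.0188]
-0.05 88 [-0.0103 -0.0342 -0.0047 -0.0322  0.0104  0.0274]
-0.04 156 [-0.0585 -0.0332 -0.0375 -0.0074  0.0092  0.0255]
-0.03 95 [-0.0587 -0.0245 -0.0415 -0.0095  0.0089  0.0181]
-0.02 119 [-0.0594 -0.025  -0.0498 -0.0127 -0.0032 -0.0045]
-0.01 73 [-0.059  -0.0257 -0.0416 -0.0205  0.0039 -0.0014]
-0.0 47 [-0.0596 -0.019  -0.0047 -0.0075  0.0026 -0.    ]
0.01 277 [-0.0547 -0.014  -0.0161 -0.0096  0.012   0.0081]
0.02 57 [-0.0593 -0.013  -0.0364 -0.0115  0.01   -0.0095]
```

View pics/c4.png

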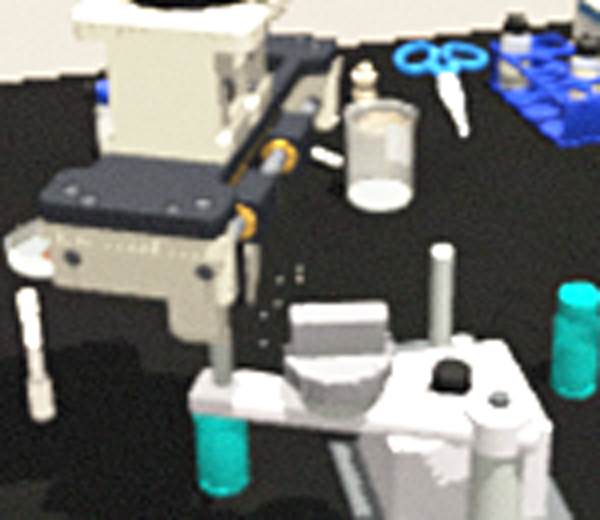

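Call:
arm_command([
  [[0,0,0.012,0,0,0],[0,0,0.012,0,0,0],[0,0,0,0,0,0]],
])

```text
clock: 4.8
position: [0.4405, -0.0714, 0.0948]
ee_rot: [-0.781, -3.041, 0.0]
force: [-0.5, 1.0, -0.4]
width: 0.333
gripper_force: 0.0
```

Call:
arm_command([
  [[0,0,0,0,0,0],[0,0,0,0,0,0],[0,0,0,0,0,0],[0,0,0,0,0,0]],
], jaw=0.006, newtons=6)

```text
clock: 5.3
position: [0.4417, -0.0715, 0.0963]
ee_rot: [0.782, 3.042, -0.0]
force: [-0.2, 0.0, 1.6]
width: 0.104
gripper_force: 6.0
```

```bash
python3 - <<'E'
from cell import arm
from h import *
s=report(arm);seetip(arm)
E
```

```text
t 5.3 p [ 0.4417 -0.0715  0.0963] yhead 1.067675884540157 tilt [ 0.0006 -0.0002 -1.    ] F [-0.1881  0.0056  1.6476] T [ 0.0435 -0.1688  0.0376] w 0.009565531642762894 g 6.000074744224548 q [ 0.5937  0.3748 -0.6888  2.0808  0.3327  0.7936  0.77  ]
-0.1 327 [-0.0357 -0.0885 -0.0136 -0.0866  0.0344  0.0803]
-0.09 33 [-0.0346 -0.0881 -0.0055 -0.0865  0.0303  0.0803]
-0.07 6 [-0.054  -0.0046 -0.0104  0.0075 -0.0094  0.0121]
-0.06 120 [-0.0589 -0.0124 -0.0464 -0.0062 -0.0088  0.0175]
-0.05 94 [-0.0587 -0.023  -0.0427 -0.0086  0.0073  0.0167]
-0.04 164 [-0.0593 -0.0247 -0.0434 -0.0174  0.0085  0.0153]
-0.03 55 [-0.059  -0.0253 -0.0377 -0.0151  0.0105  0.0069]
-0.02 208 [-0.0576 -0.0182 -0.0168 -0.0061  0.0113  0.0082]
-0.01 140 [-0.0574 -0.0137 -0.022  -0.0118  0.0116 -0.0096]
-0.0 15 [-0.0595 -0.0119 -0.055  -0.01   -0.0488 -0.0078]
0.04 36 [0.0099 0.0403 0.0214 0.0446 0.034  0.0492]
```

Call:
arm_command([
  [[-0.0004,0.01055,0,0,0,0.08],[-0.0004,0.01055,0,0,0,0.08],[-0.0004,0.01055,0,0,0,0.08],[-0.0004,0.01055,0,0,0,0.08],[-0.0004,0.01055,0,0,0,0.08],[-0.0004,0.01055,0,0,0,0.08],[-0.0004,0.01055,0,0,0,0.08],[-0.0004,0.01055,0,0,0,0.08],[-0.0004,0.01055,0,0,0,0.08],[-0.0004,0.01055,0,0,0,0.08]],
])

```text
clock: 6.6
position: [0.5219, -0.0065, 0.0962]
ee_rot: [-1.907, -2.496, -0.0]
force: [-2.3, 1.8, 4.0]
width: 0.105
gripper_force: 6.0
```

```bash
python3 - <<'E'
from cell import arm
from h import *
s=report(arm);d=s["position"][:2]-[.557,-.1345];print("r",np.hypot(*d),"theta",np.arctan2(d[1],d[0])-1.571+.043)
E
```

```text
t 6.6 p [ 0.5219 -0.0065  0.0962] yhead 0.2660403636425248 tilt [-0.0008  0.0008 -1.    ] F [-2.2864  1.7574  4.0398] T [ 0.5225  0.4567 -0.0142] w 0.00966899176030863 g 5.999596193432808 q [ 0.2669  0.4409 -0.4722  1.9225  0.2627  0.8392 -0.0777]
r 0.13276315666517338 theta 0.31066758790168564
```

Call:
arm_command([
  [[-0.0002,0.0066,0,0,0,0.05],[-0.0002,0.0066,0,0,0,0.05],[-0.0002,0.0066,0,0,0,0.05],[-0.0002,0.0066,0,0,0,0.05],[0,0.0026,0,0,0,0.02],[0,0.0026,0,0,0,0.02],[0,0,0,0,0,0]],
])

```text
clock: 7.48
position: [0.5535, -0.0013, 0.0962]
ee_rot: [-2.188, -2.253, -0.003]
force: [0.0, 5.6, 1.7]
width: 0.106
gripper_force: 6.0
```

```bash
python3 - <<'E'
from cell import arm
from h import *
s=report(arm);d=s["position"][:2]-[.557,-.1345];print("r",np.hypot(*d),"theta",np.arctan2(d[1],d[0])-1.571+.043)
E
```

```text
t 7.475 p [ 0.5535 -0.0013  0.0962] yhead 0.029246638331977763 tilt [ 0.0005  0.0018 -1.    ] F [0.0404 5.6219 1.6502] T [ 1.1481 -0.0251 -0.0628] w 0.009709649201625942 g 6.000401079654694 q [ 0.2029  0.4737 -0.404   1.8521  0.2362  0.8622 -0.2866]
r 0.13323493680950288 theta 0.0689076472480777
```

Call:
arm_command([
  [[0,0.0026,0,0,0,0.02],[0,0,0,0,0,0]],
])

```text
clock: 7.72
position: [0.5561, -0.0012, 0.0962]
ee_rot: [-2.211, -2.231, -0.003]
force: [-0.6, 5.2, 1.6]
width: 0.105
gripper_force: 6.0
```

Call:
arm_command([
  [[0,0.0026,0,0,0,0.02],[0,0,0,0,0,0]],
])

```text
clock: 7.98
position: [0.5587, -0.0012, 0.0962]
ee_rot: [-2.233, -2.209, -0.003]
force: [-0.2, 5.6, 2.2]
width: 0.106
gripper_force: 6.0
```

Call:
arm_command([
  [[0.0005,0.0026,0,0,0,0.02],[0,0,0,0,0,0]],
])

```text
clock: 8.22
position: [0.5614, -0.0012, 0.0962]
ee_rot: [-2.256, -2.186, -0.002]
force: [-0.7, 5.0, 3.3]
width: 0.105
gripper_force: 6.0
```

Call:
arm_command([
  [[0.0005,0.002,0,0,0,0.015],[0,0,0,0,0,0]],
])

```text
clock: 8.48
position: [0.5634, -0.0013, 0.0962]
ee_rot: [-2.273, -2.169, -0.002]
force: [-0.5, 5.6, 2.7]
width: 0.103
gripper_force: 6.0
```

```bash
python3 - <<'E'
from cell import arm
from h import *
s=report(arm);d=s["position"][:2]-[.557,-.1345];print("r",np.hypot(*d),"theta",np.arctan2(d[1],d[0])-1.571+.043)
E
```

```text
t 8.475 p [ 0.5634 -0.0013  0.0962] yhead -0.04683321886396793 tilt [ 0.0006  0.0008 -1.    ] F [-0.46    5.6109  2.7165] T [1.1899 0.036  0.0165] w 0.009463017693252791 g 6.000468581914902 q [ 0.1845  0.4842 -0.3813  1.8293  0.2277  0.8704 -0.3514]
r 0.13333424553746323 theta -0.005581171312613861
```

Call:
arm_command([
  [[0.0003,0.002,0,0,0,0.015],[0,0,0,0,0,0]],
])

```text
clock: 8.72
position: [0.5656, -0.0014, 0.0962]
ee_rot: [2.289, 2.151, 0.001]
force: [-0.3, 4.9, 3.3]
width: 0.105
gripper_force: 6.0
```

Call:
arm_command([
  [[0.0003,0.002,0,0,0,0.015],[0,0,0,0,0,0]],
])

```text
clock: 8.98
position: [0.5656, -0.0017, 0.0958]
ee_rot: [-2.304, -2.133, 0.004]
force: [-6.7, 5.1, 7.3]
width: 0.104
gripper_force: 6.0
```

Call:
arm_command([
  [[0,-0.001,0,0,0,0],[0,0,0,0,0,0],[0,0,0,0,0,0]],
], jaw=0.035)

```text
clock: 9.35
position: [0.5663, -0.0023, 0.0959]
ee_rot: [2.306, 2.133, -0.001]
force: [-0.4, -1.0, -0.5]
width: 0.361
gripper_force: 0.0
```

Call:
arm_command([
  [[0,0,-0.025,0,0,0],[0,0,-0.04,0,0,0],[0,0,-0.04,0,0,0],[0,0,-0.02,0,0,0],[0,0,0,0,0,0]],
])

```text
clock: 9.98
position: [0.5672, -0.0018, 0.2225]
ee_rot: [2.304, 2.132, 0.004]
force: [0.2, -0.5, -0.7]
width: 0.378
gripper_force: 0.0
```

```bash
python3 - <<'E'
from cell import arm
from h import *
s=report(arm)
for n in("side","top"):
    i=arm.get_image(n);np.savez(n+"1.npz",**i);X=cloud(i)
    for z in(.1535,.136):
        m=(abs(X[...,2]-z)<.006)&(abs(X[...,0]-.56)<.05)&(abs(X[...,1]+.04)<.07)
        k,l,st,ce=cv2.connectedComponentsWithStats(m.astype(np.uint8))
        for j in range(1,k):
            if st[j,4]>4: q=X[l==j];print(n,z,st[j],q.mean(0),cv2.minAreaRect(q[:,:2].astype(np.float32)))
a=np.load("side1.npz")["pixels"][190:310,190:310,::-1];b=np.load("top1.npz")["pixels"][165:265,265:385,::-1]
cv2.imwrite("pics/c5.png",np.hstack([cv2.resize(a,(400,400),interpolation=2),cv2.resize(b,(400,333),interpolation=2)[:400] if 0 else cv2.resize(b,(400,400),interpolation=2)]))
E
```

```text
t 9.975 p [ 0.5672 -0.0018  0.2225] yhead -0.07768297200807144 tilt [ 0.0033 -0.0002 -1.    ] F [ 0.2005 -0.5496 -0.7016] T [-0.0163 -0.0363 -0.0231] w 0.034707246394485705 g 0.0 q [ 0.2059  0.3602 -0.4008  1.6708  0.1529  1.1382 -0.3134]
side 0.1535 [255 207  17  14 134] [ 0.5599 -0.0636  0.1536] ((0.5605190396308899, -0.059512052685022354), (0.01421827170997858, 0.04558279365301132), 13.971604347229004)
side 0.136 [253 205   5   6  15] [ 0.5626 -0.0033  0.1358] ((0.5635154843330383, -0.002999064978212118), (0.007734294049441814, 0.007495169062167406), 13.524023056030273)
side 0.136 [250 214  26  16 218] [ 0.5561 -0.0678  0.1349] ((0.5591191649436951, -0.06424269080162048), (0.04122874513268471, 0.05032865330576897), 69.18511962890625)
top 0.1535 [339 196   2   3   5] [ 0.5606 -0.0712  0.1505] ((0.5603585839271545, -0.07147049903869629), (0.0024551611859351397, 0.0045758699998259544), 89.94852447509766)
top 0.136 [338 199   5   7  19] [ 0.5521 -0.0755  0.1334] ((0.5509949326515198, -0.07521957159042358), (0.008479300886392593, 0.017580710351467133), 71.05257415771484)
top 0.136 [335 203   3   4   9] [ 0.5427 -0.0653  0.1337] ((0.5436988472938538, -0.06547024846076965), (0.007311633788049221, 0.00556162977591157), 8.052692413330078)
```

View pics/c5.png

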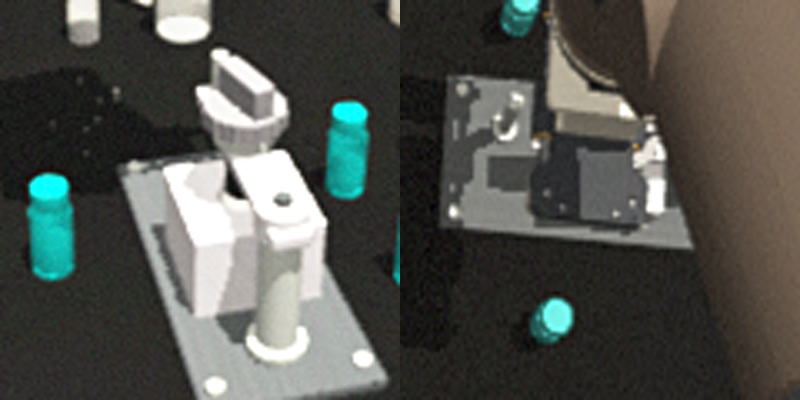

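Call:
arm_command([
  [[-0.0293,-0.0014,0,0,0,0],[-0.0293,-0.0013,0,0,0,0],[0,0,0.03,0,0,-0.1625],[0,0,0.03,0,0,-0.1625],[0,0,0,0,0,0],[0,0,0,0,0,0]],
])

```text
clock: 10.82
position: [0.5591, -0.0598, 0.1613]
ee_rot: [-1.934, -2.475, -0.0]
force: [-0.2, 0.7, 0.7]
width: 0.378
gripper_force: 0.0
```

```bash
python3 - <<'E'
from cell import arm
from h import *
s=report(arm,[.560,-.060,.115]);i=arm.get_image("side");seetip(arm,i);p,M=tool(s)
X=cloud(i);m=(abs(X[...,2]-.1535)<.004)&(abs(X[...,0]-.56)<.04)&(abs(X[...,1]+.06)<.04)
r=cv2.minAreaRect(X[m][:,:2].astype(np.float32));print(r)
L=(X.reshape(-1,3)-p)@M
k=(abs(L[:,0])<.02)&(abs(L[:,1])<.05)&(L[:,2]<-.025)&(L[:,2]>-.06)
q=L[k];print(len(q));
for sg in(-1,1):
    z=q[q[:,1]*sg>0]; print(sg,len(z),np.percentile(z,[3,97],axis=0) if len(z)>5 else z)
E
```

```text
t 10.825 p [ 0.5591 -0.0598  0.1613] yhead 0.24424159698098852 tilt [-0.0002  0.0002 -1.    ] F [-0.2021  0.7001  0.6629] T [-0.0116 -0.155  -0.0615] w 0.03468688486292659 g 0.0 q [ 0.335   0.4168 -0.4401  1.758   0.2045  1.0123  0.0631]
tool shift [-0.0005  0.0008  0.0463]
-0.1 408 [-0.037  -0.0886 -0.0278 -0.0329  0.0297  0.0806]
-0.09 78 [-0.0358 -0.0881 -0.0115  0.0185  0.02    0.0787]
-0.08 124 [-0.0121 -0.0387 -0.0094  0.018   0.0096  0.0338]
-0.07 141 [-0.012  -0.0385 -0.0092  0.0159  0.0101  0.0346]
-0.06 132 [-0.0114 -0.0374 -0.0094  0.0156  0.0107  0.0323]
-0.05 125 [-0.0116 -0.0367 -0.0092  0.0149  0.0093  0.031 ]
-0.04 99 [-0.0118 -0.036  -0.0093  0.0158  0.0094  0.0293]
-0.03 42 [-0.0113 -0.0258 -0.0084  0.0164  0.0098  0.0243]
-0.0 96 [-0.0216 -0.0053 -0.0019 -0.      0.0196  0.0079]
0.01 77 [-0.023  -0.0057 -0.0111 -0.0043  0.0184  0.0073]
0.02 210 [-0.0247 -0.0212 -0.0064 -0.0052  0.0546  0.0235]
0.03 120 [-0.0253 -0.0233 -0.0184 -0.0097  0.0553  0.0191]
0.04 60 [-0.0591 -0.0234 -0.0149 -0.0075  0.0548  0.015 ]
((0.5606324672698975, -0.05946663022041321), (0.014499054290354252, 0.04392151162028313), 15.878652572631836)
380
-1 168 [[-0.0115 -0.0368 -0.059 ]
 [ 0.0084 -0.0209 -0.0298]]
1 212 [[-0.0116  0.0158 -0.059 ]
 [ 0.0093  0.0324 -0.0266]]
```

Call:
arm_command([
  [[0,0.0015,0.012,0,0,-0.015],[0,0,0.012,0,0,0],[0,0,0.012,0,0,0],[0,0,0.0095,0,0,0],[0,0,0,0,0,0]],
])

```text
clock: 11.5
position: [0.5598, -0.0594, 0.1146]
ee_rot: [-1.91, -2.492, 0.001]
force: [-0.2, -0.0, -0.4]
width: 0.38
gripper_force: 0.0
```

Call:
arm_command([
  [[0,0,0,0,0,0],[0,0,0,0,0,0],[0,0,0,0,0,0],[0,0,0,0,0,0]],
], jaw=0.008, newtons=25)

```text
clock: 12.0
position: [0.561, -0.059, 0.116]
ee_rot: [1.91, 2.493, 0.002]
force: [1.6, 1.7, 1.5]
width: 0.149
gripper_force: 24.9
```

```bash
python3 - <<'E'
from cell import arm
from h import *
s=report(arm)
i=arm.get_image("side");crop(i,190,140,310,260,5,"pics/c6.png")
E
```

```text
t 12.0 p [ 0.561 -0.059  0.116] yhead 0.26301908242197025 tilt [ 0.0014  0.0004 -1.    ] F [1.6267 1.703  1.5428] T [ 0.3634 -0.5097  0.0005] w 0.013713477250725171 g 24.879634380340576 q [ 0.3228  0.4681 -0.4303  1.8059  0.2389  0.9174  0.0504]
```

View pics/c6.png

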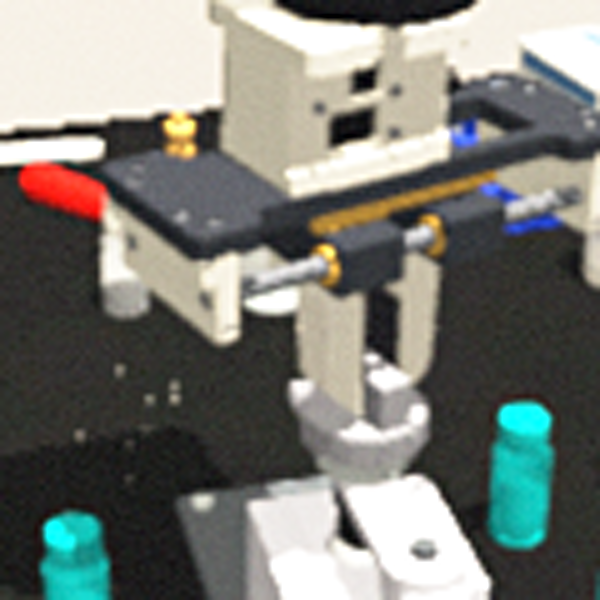

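```bash
cat > r.py <<'E'
from cell import arm
from h import *
s=arm.observe();p,M=tool(s);print("yh %.3f Tz %.3f j7eff %.3f j7 %.3f"%(np.arctan2(M[1,1],M[0,1]),s["ft_torque"][2],s["joint_efforts"][6],s["joints"][6]),"F",s["force"].round(1),"T",s["ft_torque"].round(2))
E
python3 r.py
```

```text
yh 0.263 Tz -0.044 j7eff 0.023 j7 0.050 F [2.9 2.5 2.4] T [ 0.4  -0.43 -0.04]
```

Call:
arm_command([
  [[0,0,0,0,0,0.05],[0,0,0,0,0,0.05]],
])

```text
clock: 12.3
position: [0.561, -0.0591, 0.116]
ee_rot: [2.034, 2.393, 0.002]
force: [2.3, 2.2, 2.5]
width: 0.146
gripper_force: 24.9
```

```bash
python3 r.py
```

```text
yh 0.162 Tz 0.149 j7eff 0.638 j7 -0.038 F [2.3 2.2 2.5] T [ 0.46 -0.47  0.15]
```

Call:
arm_command([
  [[0,0,0,0,0,0.05],[0,0,0,0,0,0.05]],
])

```text
clock: 12.55
position: [0.561, -0.059, 0.116]
ee_rot: [2.152, 2.288, 0.002]
force: [1.1, 1.5, 3.2]
width: 0.151
gripper_force: 24.9
```

```bash
python3 r.py
```

```text
yh 0.062 Tz 0.087 j7eff 0.625 j7 -0.125 F [1.1 1.5 3.2] T [ 0.48 -0.41  0.09]
```

Call:
arm_command([
  [[0,0,0,0,0,0.05],[0,0,0,0,0,0.05]],
])

```text
clock: 12.8
position: [0.561, -0.059, 0.116]
ee_rot: [2.263, 2.178, 0.002]
force: [1.5, 2.3, 1.9]
width: 0.151
gripper_force: 24.9
```

```bash
python3 r.py
```

```text
yh -0.038 Tz 0.109 j7eff 0.626 j7 -0.212 F [1.5 2.3 1.9] T [ 0.42 -0.39  0.11]
```

Call:
arm_command([
  [[0,0,0,0,0,0.05],[0,0,0,0,0,0.05]],
])

```text
clock: 13.05
position: [0.561, -0.059, 0.116]
ee_rot: [2.369, 2.062, 0.002]
force: [0.6, 1.9, 2.3]
width: 0.152
gripper_force: 24.9
```

```bash
python3 r.py
```

```text
yh -0.138 Tz 0.106 j7eff 0.626 j7 -0.299 F [0.6 1.9 2.3] T [ 0.41 -0.43  0.11]
```

Call:
arm_command([
  [[0,0,0,0,0,0.05],[0,0,0,0,0,0.05]],
])

```text
clock: 13.3
position: [0.561, -0.059, 0.116]
ee_rot: [2.469, 1.941, 0.002]
force: [1.0, 1.7, 2.1]
width: 0.15
gripper_force: 24.9
```

```bash
python3 r.py
```

```text
yh -0.238 Tz 0.090 j7eff 0.627 j7 -0.387 F [1.  1.7 2.1] T [ 0.44 -0.37  0.09]
```

Call:
arm_command([
  [[0,0,0,0,0,0.05],[0,0,0,0,0,0.05]],
])

```text
clock: 13.55
position: [0.561, -0.059, 0.116]
ee_rot: [2.563, 1.816, 0.002]
force: [1.4, 2.1, 2.2]
width: 0.15
gripper_force: 24.9
```

```bash
python3 r.py
```

```text
yh -0.338 Tz 0.106 j7eff 0.627 j7 -0.474 F [1.4 2.1 2.2] T [ 0.45 -0.37  0.11]
```

Call:
arm_command([
  [[0,0,0,0,0,0.05],[0,0,0,0,0,0.05]],
])

```text
clock: 13.8
position: [0.561, -0.059, 0.116]
ee_rot: [2.651, 1.685, 0.002]
force: [1.7, 1.8, 2.6]
width: 0.148
gripper_force: 24.9
```

```bash
python3 r.py
```

```text
yh -0.438 Tz 0.100 j7eff 0.627 j7 -0.561 F [1.7 1.8 2.6] T [ 0.45 -0.37  0.1 ]
```

Call:
arm_command([
  [[0,0,0,0,0,0.05],[0,0,0,0,0,0.05]],
])

```text
clock: 14.05
position: [0.5609, -0.059, 0.116]
ee_rot: [2.732, 1.551, 0.002]
force: [1.7, 2.5, 2.9]
width: 0.151
gripper_force: 24.9
```

```bash
python3 r.py
```

```text
yh -0.538 Tz 0.083 j7eff 0.627 j7 -0.649 F [1.7 2.5 2.9] T [ 0.44 -0.29  0.08]
```

Call:
arm_command([
  [[0,0,0,0,0,0.05],[0,0,0,0,0,0.05]],
])

```text
clock: 14.3
position: [0.5609, -0.0589, 0.116]
ee_rot: [2.806, 1.412, 0.002]
force: [1.2, 2.1, 2.0]
width: 0.152
gripper_force: 24.9
```

```bash
python3 r.py
```

```text
yh -0.638 Tz 0.042 j7eff 0.627 j7 -0.736 F [1.2 2.1 2. ] T [ 0.51 -0.32  0.04]
```

Call:
arm_command([
  [[0,0,0,0,0,0.05],[0,0,0,0,0,0.05]],
])

```text
clock: 14.55
position: [0.5611, -0.059, 0.116]
ee_rot: [2.873, 1.271, 0.002]
force: [3.2, 1.5, 1.3]
width: 0.152
gripper_force: 25.2
```

```bash
python3 r.py
```

```text
yh -0.738 Tz 0.400 j7eff 0.294 j7 -0.824 F [3.2 1.5 1.3] T [ 0.45 -0.74  0.4 ]
```

Call:
arm_command([
  [[0,0,0,0,0,0.05],[0,0,0,0,0,0.05]],
])

```text
clock: 14.8
position: [0.5618, -0.059, 0.116]
ee_rot: [2.932, 1.126, 0.004]
force: [4.8, 1.9, -0.2]
width: 0.149
gripper_force: 25.6
```

```bash
python3 r.py
```

```text
yh -0.837 Tz 0.565 j7eff 0.172 j7 -0.911 F [ 4.8  1.9 -0.2] T [ 0.44 -1.17  0.57]
```

Call:
arm_command([
  [[0,0,0,0,0,0.05]],
])

```text
clock: 14.92
position: [0.5619, -0.0591, 0.116]
ee_rot: [2.959, 1.052, 0.004]
force: [2.5, 0.9, 0.8]
width: 0.152
gripper_force: 25.0
```

```bash
python3 r.py
```

```text
yh -0.888 Tz 0.021 j7eff 0.692 j7 -0.955 F [2.5 0.9 0.8] T [ 0.37 -0.9   0.02]
```

Call:
arm_command([
  [[0,0,0,0,0,0.05]],
])

```text
clock: 15.05
position: [0.5616, -0.0591, 0.1161]
ee_rot: [2.985, 0.977, 0.004]
force: [3.6, 1.3, -0.8]
width: 0.147
gripper_force: 25.0
```

```bash
python3 r.py
```

```text
yh -0.938 Tz 0.058 j7eff 0.702 j7 -0.999 F [ 3.6  1.3 -0.8] T [ 0.35 -0.65  0.06]
```

Call:
arm_command([
  [[0,0,0,0,0,0.05]],
])

```text
clock: 15.18
position: [0.5615, -0.059, 0.1161]
ee_rot: [3.009, 0.902, 0.004]
force: [2.8, 3.0, 2.4]
width: 0.151
gripper_force: 25.0
```

```bash
python3 r.py
```

```text
yh -0.988 Tz 0.175 j7eff 0.589 j7 -1.042 F [2.8 3.  2.4] T [ 0.56 -0.71  0.17]
```

Call:
arm_command([
  [[0,0,0,0,0,0.05]],
])

```text
clock: 15.3
position: [0.5611, -0.059, 0.116]
ee_rot: [-3.031, -0.826, -0.002]
force: [0.8, 2.8, 4.8]
width: 0.149
gripper_force: 25.0
```

```bash
python3 r.py; python3 - <<'E'
from cell import arm
from h import *
i=arm.get_image("side");t=dict(np.load("side1.npz"))
a=t["pixels"][200:235,240:285,::-1];b=i["pixels"][200:235,240:285,::-1]
cv2.imwrite("pics/c7.png",np.hstack([cv2.resize(x,(396,308),interpolation=2) for x in(a,b)]))
p,M=tool(arm.observe());c=np.array([.5605,-.0593,.1325]);hd=np.arctan2(M[1,1],M[0,1])+np.pi/2
for s in(1,-1): print((proj(i,c+s*.02*np.array([np.cos(hd),np.sin(hd),0]))-[240,200])*8.8+[396,0])
E
```

```text
yh -1.039 Tz -0.090 j7eff 0.853 j7 -1.086 F [0.8 2.8 4.8] T [ 0.7  -0.19 -0.09]
[[647.31456071 155.05550841]]
[[532.75191374 222.39454054]]
```

View pics/c7.png

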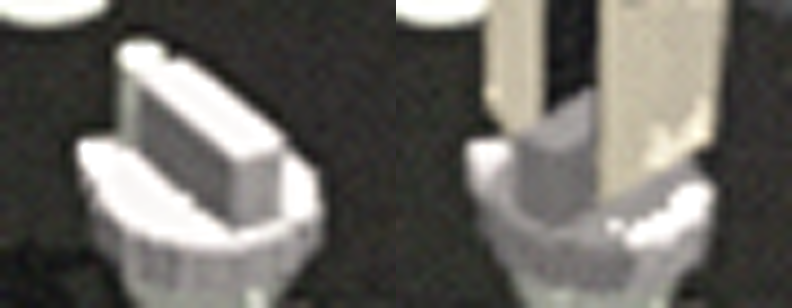

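Call:
arm_command([
  [[0,0,0,0,0,0.05]],
])

```text
clock: 15.48
position: [0.5609, -0.059, 0.116]
ee_rot: [-3.05, -0.752, -0.002]
force: [0.9, 2.8, 1.8]
width: 0.149
gripper_force: 25.0
```

```bash
python3 r.py
```

```text
yh -1.087 Tz -0.113 j7eff 1.088 j7 -1.129 F [0.9 2.8 1.8] T [ 0.76 -0.16 -0.11]
```

Call:
arm_command([
  [[0,0,0,0,0,0.05]],
])

```text
clock: 15.6
position: [0.5608, -0.059, 0.116]
ee_rot: [-3.068, -0.675, -0.002]
force: [0.7, 2.4, 4.2]
width: 0.153
gripper_force: 25.0
```

```bash
python3 r.py
```

```text
yh -1.138 Tz 0.003 j7eff 0.724 j7 -1.173 F [0.7 2.4 4.2] T [ 0.71 -0.21  0.  ]
```

Call:
arm_command([
  [[0,0,0,0,0,0],[0,0,0,0,0,0]],
])

```text
clock: 15.85
position: [0.5609, -0.059, 0.116]
ee_rot: [-3.067, -0.678, -0.002]
force: [0.6, 2.5, 4.5]
width: 0.15
gripper_force: 25.0
```

```bash
python3 r.py
```

```text
yh -1.135 Tz -0.090 j7eff 0.098 j7 -1.171 F [0.6 2.5 4.5] T [ 0.78 -0.2  -0.09]
```

Call:
arm_command([
  [[0,0,0,0,0,0],[0,0,0,0,0,0],[0,0,0,0,0,0],[0,0,0,0,0,0]],
], jaw=0.035)

```text
clock: 16.35
position: [0.5602, -0.0596, 0.1153]
ee_rot: [3.068, 0.676, -0.001]
force: [-0.2, 0.4, -0.5]
width: 0.377
gripper_force: 0.0
```

Call:
arm_command([
  [[0,0,-0.02,0,0,0],[0,0,-0.03,0,0,0],[0,0,-0.05,0,0,0],[0,0,-0.05,0,0,0],[0,0,-0.05,0,0,0],[0,0,-0.05,0,0,0],[0,0,0,0,0,0]],
])

```text
clock: 17.23
position: [0.5621, -0.0595, 0.3698]
ee_rot: [3.066, 0.675, 0.011]
force: [0.2, -0.4, -0.9]
width: 0.381
gripper_force: 0.0
```

```bash
python3 - <<'E'
from cell import arm
from h import *
report(arm)
for n in("side","top"):
    i=arm.get_image(n);np.savez(n+"2.npz",**i)
i=dict(np.load("side2.npz"));X=cloud(i)
for z,tol in((.1535,.004),(.136,.003)):
    m=(abs(X[...,2]-z)<tol)&(abs(X[...,0]-.56)<.05)&(abs(X[...,1]+.04)<.07)
    k,l,st,ce=cv2.connectedComponentsWithStats(m.astype(np.uint8))
    for j in range(1,k):
        if st[j,4]>4: q=X[l==j];print(z,st[j],q.mean(0),cv2.minAreaRect(q[:,:2].astype(np.float32)))
print("disc centre px",proj(i,[.5605,-.0593,.1325]))
a=i["pixels"][198:243,238:288,::-1];b=dict(np.load("side1.npz"))["pixels"][198:243,238:288,::-1]
cv2.imwrite("pics/c8.png",np.hstack([cv2.resize(x,(400,360),interpolation=2) for x in(b,a)]))
E
```

```text
t 17.225 p [ 0.5621 -0.0595  0.3698] yhead -1.1373441064923222 tilt [ 0.0075 -0.0003 -1.    ] F [ 0.1526 -0.4104 -0.9482] T [0.0043 0.0123 0.0802] w 0.03499607719725585 g 0.0 q [ 0.0697  0.249  -0.0778  1.4429  0.0197  1.443  -1.1454]
0.1535 [252 207  21  12 127] [ 0.5588 -0.062   0.154 ] ((0.5604599714279175, -0.059432171285152435), (0.04420250281691551, 0.014564457349479198), 25.775001525878906)
0.136 [252 205   5   4  16] [ 0.5612 -0.004   0.1367] ((0.5617967844009399, -0.0036335159093141556), (0.008188742212951183, 0.00700001697987318), 40.9989128112793)
0.136 [250 217  25  12 157] [ 0.5597 -0.0699  0.135 ] ((0.5582388639450073, -0.06654492020606995), (0.03779403492808342, 0.04776709899306297), 75.8089599609375)
disc centre px [[262.1729 221.3733]]
```

View pics/c8.png

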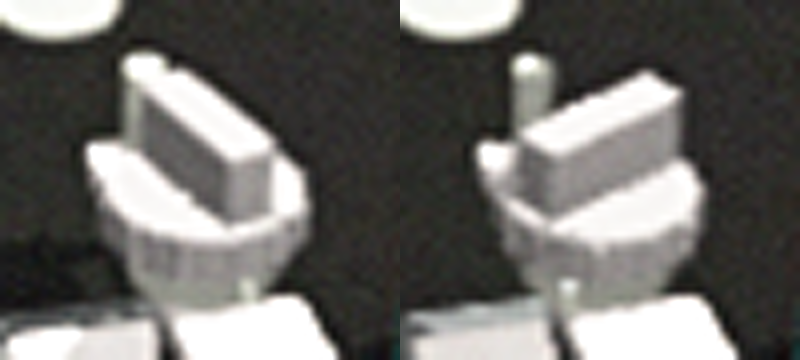

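```bash
python3 - <<'E'
from h import *
i=dict(np.load("side2.npz"));b=dict(np.load("side1.npz"))
c=np.array([.5605,-.0594,0])
for r in(.019,.021,.023):
  for z in(.110,):
    print(r,{round(h,2):proj(i,c+[r*np.cos(h),r*np.sin(h),z])[0].round(1) for h in(-1.31,-2.69,-2.17,-1.64,-2.02)})
for h in range(-170,-60,10):
    a=np.radians(h);print(h,proj(i,c+[.021*np.cos(a),.021*np.sin(a),.110])[0].round(1),end=" ")
# nose in each image: greenish/bright column profile just below disc
for n,d in(("before",b),("after",i)):
    g=d["pixels"][232:237,250:280].astype(int);print("\n",n);print(g.sum(2)//3)
E
```

```text
0.019 {-1.31: array([267.3, 235.4]), -2.69: array([255.2, 234.5]), -2.17: array([259.4, 236. ]), -1.64: array([264.5, 236.1]), -2.02: array([260.8, 236.1])}
0.021 {-1.31: array([267.9, 235.9]), -2.69: array([254.4, 234.9]), -2.17: array([259.1, 236.5]), -1.64: array([264.7, 236.6]), -2.02: array([260.7, 236.7])}
0.023 {-1.31: array([268.5, 236.4]), -2.69: array([253.7, 235.2]), -2.17: array([258.9, 237. ]), -1.64: array([265. , 237.2]), -2.02: array([260.6, 237.3])}
-170 [252.7 233.5] -160 [253.7 234.4] -150 [255.  235.2] -140 [256.5 235.8] -130 [258.1 236.3] -120 [259.9 236.6] -110 [261.8 236.8] -100 [263.6 236.7] -90 [265.4 236.5] -80 [267.1 236.2] -70 [268.6 235.6] 
 before
[[ 43  36  23  33 106 144 140 133 130 119 141 148 138 137 142 140 141 145
  159 157 144 130  92  47  38  39  46  42  42  50]
 [ 46  41  32  29  71 123 140 144 140 140 151 148 144 149 147 144 142 144
  197 194 144 109  55  27  29  35  35  37  37  40]
 [ 42  38  32  23  38  83 123 142 140 145 146 147 147 143 145 147 144 140
  189 202 139  78  59  55  64  45  30  40  47  44]
 [ 48  56  63  56  70  89 111 135 146 147 151 148 145 148 143 147 137 137
  178 201 168 199 243 249 250 188  62  30  38  44]
 [ 79  87  83  78  91 129 128 129 155 175 177 171 162 158 162 173 195 220
  233 251 255 255 255 255 255 255 201  41  34  43]]

 after
[[ 37  39  45  95 124 133 128 122 132 134 127 121 133 141 140 146 140 131
  134 144 134  98  52  33  30  39  47  40  42  40]
 [ 42  38  34  70 114 138 138 140 208 221 159 124 142 136 138 141 143 140
  139 135 122  74  36  31  32  32  41  40  38  38]
 [ 36  36  41  46  76 118 144 139 192 203 150 135 141 139 142 141 138 138
  138 130  95  56  55  57  59  42  34  36  39  48]
 [ 67  88 114 128 161 163 149 142 167 172 145 138 142 141 139 135 140 138
  159 170 175 208 243 246 247 187  58  31  40  44]
 [155 157 167 170 186 179 147 137 164 176 166 155 156 157 185 201 190 211
  243 255 255 255 255 255 255 255 192  41  33  37]]
```

```bash
python3 - <<'E'
from h import *
i=dict(np.load("side2.npz"));b=dict(np.load("side1.npz"))
for n,d in(("b",b),("a",i)):
    g=d["pixels"][204:214,248:262].astype(int).sum(2)//3;print(n);print(g)
print(proj(i,[.5634,-.003,.136]),proj(i,[.5594,-.003,.136]))
for n,d in(("b",b),("a",i)):
    X=cloud(d);m=(abs(X[...,2]-.106)<.0025)&(abs(X[...,0]-.56)<.03)&(X[...,1]<-.06)&(X[...,1]>-.16);q=X[m];print(n,m.sum(),"beam x range by y",[(y,q[abs(q[:,1]-y)<.006][:,0].min().round(4),q[abs(q[:,1]-y)<.006][:,0].max().round(4)) for y in(-.14,-.13,-.12,-.11,-.10) if (abs(q[:,1]-y)<.006).any()])
E
```

```text
b
[[ 40  43  37  42  42  42  90 114 118  88  49  34  36  48]
 [ 45  47  44  38  38 126 255 255 255 255 149  43  29  35]
 [ 47  45  40  39  40 165 255 255 255 255 199 104 113  77]
 [ 49  51  41  38  42 117 232 253 254 253 247 245 254 214]
 [ 40  38  47  43  43  86 156 206 240 251 252 253 255 254]
 [ 45  43  46  43  41  92 153 168 201 243 252 251 249 252]
 [ 45  42  42  41  39  92 157 142 123 181 242 252 251 249]
 [ 47  41  44  37  43  95 156 141  95 107 169 235 253 252]
 [ 40  46  43  36  41  91 146 132  92  91 101 152 226 251]
 [ 41  39  37  37  39  90 140 123  99  92  90  96 140 210]]
a
[[ 44  37  34  39  46  88  88  50  42  38  40  38  49  42]
 [ 42  45  34  45 154 255 255 170 108  57  38  42  47  41]
 [ 51  40  33  58 193 255 247 206 154  79  44  44  44  46]
 [ 41  41  35  43 145 185 174 175 143  84  42  37  44  44]
 [ 45  43  36  40 103 144 149 151 133  72  45  35  42  35]
 [ 41  46  37  44 106 144 151 146 124  63  31  33  24  61]
 [ 37  43  37  42 106 150 154 152 117  51  34  65 102 211]
 [ 42  42  41  40 112 145 150 143 104  81 129 238 252 253]
 [ 41  41  40  42 105 139 151 150 158 211 246 254 253 249]
 [ 34  47  35  44 107 139 184 231 244 251 251 249 249 250]]
[[254.79136273 206.52997786]] [[253.00361577 206.7887456 ]]
b 178 beam x range by y [(-0.14, np.float64(0.543), np.float64(0.5705)), (-0.13, np.float64(0.5428), np.float64(0.5428)), (-0.12, np.float64(0.5465), np.float64(0.5466)), (-0.11, np.float64(0.5469), np.float64(0.5695)), (-0.1, np.float64(0.547), np.float64(0.5711))]
a 173 beam x range by y [(-0.14, np.float64(0.5421), np.float64(0.5708)), (-0.13, np.float64(0.5421), np.float64(0.5424)), (-0.12, np.float64(0.5462), np.float64(0.5475)), (-0.11, np.float64(0.5465), np.float64(0.5693)), (-0.1, np.float64(0.5469), np.float64(0.5694))]
```

Call:
arm_command([
  [[0,0,0,0,0,-0.178],[0,0,0,0,0,-0.178],[0,0,0,0,0,-0.178],[0,0,0,0,0,-0.178],[0,0,0,0,0,-0.178],[0,0,0,0,0,-0.178],[0.029,0,0,0,0,0],[0.029,0,0,0,0,0],[0,0,0,0,0,0]],
], jaw=0.03)

```text
clock: 18.45
position: [0.5637, 0.0011, 0.3638]
ee_rot: [-2.29, -2.146, 0.002]
force: [-0.6, -0.3, 0.4]
width: 0.324
gripper_force: 0.0
```

```bash
python3 - <<'E'
from cell import arm
from h import *
report(arm,[.5635,-.0018,.097])
E
```

```text
t 18.45 p [0.5637 0.0011 0.3638] yhead -0.06489590706142186 tilt [-0.0029  0.001  -1.    ] F [-0.5684 -0.2514  0.4037] T [-0.0362 -0.1176  0.012 ] w 0.02973400971825117 g 0.0 q [ 0.1031  0.2688 -0.2664  1.4371  0.069   1.4478 -0.2277]
tool shift [-0.0032  0.0008  0.2668]
```

Descend around the pin, grip lightly and press to the stop.

Call:
arm_command([
  [[-0.003,0,0.05,0,0,0],[0,0,0.05,0,0,0],[0,0,0.05,0,0,0],[0,0,0.04,0,0,0],[0,0,0.02,0,0,0],[0,0,0,0,0,0]],
])

```text
clock: 19.2
position: [0.5622, -0.0057, 0.1531]
ee_rot: [-2.296, -2.14, 0.007]
force: [0.6, -0.4, -0.1]
width: 0.326
gripper_force: 0.0
```

```bash
python3 - <<'E'
from cell import arm
from h import *
report(arm,[.5635,-.0018,.097])
E
```

```text
t 19.2 p [ 0.5622 -0.0057  0.1531] yhead -0.06999634965866325 tilt [-0.0051 -0.0007 -1.    ] F [ 0.5829 -0.4314 -0.079 ] T [-0.0484 -0.0177  0.0002] w 0.02995357361558015 g 0.0 q [ 0.1076  0.4046 -0.2605  1.7743  0.1222  0.9836 -0.2712]
tool shift [0.0041 0.0013 0.0561]
```

Call:
arm_command([
  [[0,0,0.02,0,0,0],[0,0,0.02,0,0,0],[0,0,0.016,0,0,0],[0,0,0,0,0,0]],
])

```text
clock: 19.7
position: [0.5636, -0.0049, 0.0989]
ee_rot: [-2.297, -2.142, 0.002]
force: [0.1, 0.2, 0.3]
width: 0.329
gripper_force: 0.0
```

Call:
arm_command([
  [[0,0,0,0,0,0],[0,0,0,0,0,0],[0,0,0,0,0,0],[0,0,0,0,0,0]],
], jaw=0.006, newtons=6)

```text
clock: 20.2
position: [0.5645, -0.0045, 0.1001]
ee_rot: [2.297, 2.143, 0.001]
force: [-1.8, 0.9, 5.6]
width: 0.106
gripper_force: 6.0
```

```bash
python3 - <<'E'
from cell import arm
from h import *
report(arm)
E
```

```text
t 20.2 p [ 0.5645 -0.0045  0.1001] yhead -0.06919913745187552 tilt [ 0.0008  0.     -1.    ] F [-1.8011  0.8797  5.5931] T [ 0.0257  0.1938 -0.0129] w 0.009699584238504385 g 6.000967472791672 q [ 0.0973  0.4641 -0.2523  1.8313  0.1477  0.8636 -0.2947]
```

Call:
arm_command([
  [[0,0.001,0,0,0,0],[0,0.0005,0,0,0,0],[0,0,0,0,0,0]],
])

```text
clock: 20.58
position: [0.5654, -0.0046, 0.1001]
ee_rot: [-2.297, -2.143, 0.0]
force: [-3.8, 0.8, 8.1]
width: 0.105
gripper_force: 6.0
```

Call:
arm_command([
  [[0,0.001,0,0,0,0],[0,0,0,0,0,0]],
])

```text
clock: 20.82
position: [0.5654, -0.0046, 0.0998]
ee_rot: [-2.296, -2.143, 0.003]
force: [-5.7, 0.6, 9.8]
width: 0.104
gripper_force: 6.0
```

Call:
arm_command([
  [[0,0,0,0,0,0],[0,0,0,0,0,0],[0,0,0,0,0,0],[0,0,0,0,0,0]],
], jaw=0.03)

```text
clock: 21.32
position: [0.5668, -0.0048, 0.0995]
ee_rot: [2.297, 2.143, 0.0]
force: [0.4, -0.4, 0.9]
width: 0.323
gripper_force: 0.0
```

Call:
arm_command([
  [[0,0,-0.02,0,0,0],[0,0,-0.03,0,0,0],[0,0,-0.05,0,0,0],[0,0,-0.05,0,0,0],[0,0,-0.05,0,0,0],[0,0,0,0,0,0],[0,0,0,0,0,0]],
])

```text
clock: 22.2
position: [0.5664, -0.0049, 0.2989]
ee_rot: [-2.297, -2.143, 0.001]
force: [0.2, -0.8, -0.1]
width: 0.327
gripper_force: 0.0
```

```bash
python3 - <<'E'
from cell import arm
from h import *
report(arm)
i=arm.get_image("side");X=cloud(i);np.savez("side3.npz",**i)
m=(abs(X[...,2]-.1535)<.004)&(abs(X[...,0]-.56)<.05)&(abs(X[...,1]+.06)<.04)
print(cv2.minAreaRect(X[m][:,:2].astype(np.float32)))
for n in(2,3):
    g=dict(np.load(f"side{n}.npz"))["pixels"].astype(int).sum(2)//3; print(g[205:212,248:260]);print(g[232:236,252:272])
E
```

```text
t 22.2 p [ 0.5664 -0.0049  0.2989] yhead -0.06929375973501327 tilt [-0.0006 -0.0002 -1.    ] F [ 0.1617 -0.8475 -0.1332] T [-0.0277 -0.0963 -0.0086] w 0.030024939549464207 g 0.0 q [ 0.1144  0.2961 -0.2666  1.5556  0.08    1.3013 -0.2318]
((0.5616791844367981, -0.06014317274093628), (0.045771416276693344, 0.01442144624888897), 23.646671295166016)
[[ 42  45  34  45 154 255 255 170 108  57  38  42]
 [ 51  40  33  58 193 255 247 206 154  79  44  44]
 [ 41  41  35  43 145 185 174 175 143  84  42  37]
 [ 45  43  36  40 103 144 149 151 133  72  45  35]
 [ 41  46  37  44 106 144 151 146 124  63  31  33]
 [ 37  43  37  42 106 150 154 152 117  51  34  65]
 [ 42  42  41  40 112 145 150 143 104  81 129 238]]
[[ 45  95 124 133 128 122 132 134 127 121 133 141 140 146 140 131 134 144
  134  98]
 [ 34  70 114 138 138 140 208 221 159 124 142 136 138 141 143 140 139 135
  122  74]
 [ 41  46  76 118 144 139 192 203 150 135 141 139 142 141 138 138 138 130
   95  56]
 [114 128 161 163 149 142 167 172 145 138 142 141 139 135 140 138 159 170
  175 208]]
[[ 40  44  41  42  37 128 255 255 255 255 148  44]
 [ 49  44  40  39  40 153 255 255 255 255 195  44]
 [ 36  45  41  41  37 112 226 253 254 249 148  39]
 [ 43  43  41  39  37  87 152 191 203 183 115  34]
 [ 44  42  40  41  40  91 152 189 204 182 108  37]
 [ 44  41  42  45  37  87 155 189 202 183 100  40]
 [ 44  40  44  34  34  93 150 187 204 176 134 169]]
[[ 20  37 104 133 134 131 123 129 131 126 135 138 133 143 143 137 132 132
  138 135]
 [ 12  23  68 113 136 142 137 159 153 137 139 147 142 145 146 138 140 139
  131 110]
 [ 23  30  44  86 119 140 140 152 147 138 142 149 140 136 139 139 138 133
  110  73]
 [102 127 156 165 154 151 143 143 142 134 139 138 140 140 140 139 156 186
  178 199]]
```

```bash
python3 -c "
from cell import arm
print(arm.sign_off())"
```

```text
the job is handed in; nothing more can be done
None
```

I closed the bridge against its stop, tightened the clamp grip clockwise by one click, let go, and handed the job in at about 22 s; the click count comes from the torque trace and the index nose's position in the side view, and a slight reopening of the bridge after the click was pressed gently shut before handing in.

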